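# Clamp the incense mould with the cam clamp

## Task

Clamp the wooden incense mould that sits under the foot of the cam clamp. With the lever open, turn the knurled nut until the lever begins to bite on the mould just as it passes upright (no turning of the nut while the lever is over), then flip the lever fully over and let go. Too loose and the mould will not hold, too tight and it cracks; go easy on the lever and leave the other things on the table where they are.

Things in the scene. Friction and masses are not known exactly. Their poses are not given: they have to be found in the camera images.
- clamp: grey cast cam clamp screwed to the table, dark base plate 230 x 120 x 12 mm; origin under the plate's centre on the table, z up. In its frame the column and the lever fork stand at x = -60 mm, a 40 mm wide arm at height 100 to 128 mm runs from the column out to x = +86 mm, the nut (above the arm) and the foot (below it) are on the vertical spindle at x = +55, y = 0.
- nut_grip (a point): on the axis of the plain steel knurled round nut above the arm, at mid-height of the nut, where to grip it from above: nut 40 mm in diameter, 28 mm high. It rides on the spindle: bottom 19 mm over the arm with the lever at 0, sinking with the foot as the lever swings. A threaded rod 11 mm thick stands at most 30 mm out of its top.
- nut (a joint): turn of the nut in rad, 0 at the start, range -1.5 to 6, grows clockwise seen from above; growing lowers the foot by 2.0 mm per rad (always by the same amount); stiff to turn (0.18 N m), stays where left. How far the foot stands off the mould at the start differs each time and is not measured: the nut has to be tightened by about 0.9 to 4.5 rad.
- lever (a joint): swing of the steel cam lever, rad: 0 fully open, leaning 0.5 rad from upright to the clamp's +y side; 0.5 upright; 1.8 fully over on its stop, leaning 1.3 rad to the clamp's -y side. Starts at 0 to 0.12; 0.12 N m of friction, stays where left. Swinging it to t lowers the foot by 15.6 mm x (cos(t - 1.65) + 0.079), most at t = 1.65; from there to 1.8 it locks.
- lever_pivot (a point): on the lever's hinge axis, 100 mm over the table, at x = -60 mm in the clamp's frame; the hinge axis runs along the clamp's x; the point's axes are those of the clamp.
- lever_grip: widened outer part of the lever; origin at the middle of its outer end, 90 mm from the hinge axis; 38 mm long, 18 mm wide (along the hinge axis), 12 mm thick, the lever below it 10 x 10 mm; z outward. With the nut rightly set the bite comes at lever 0.50, the push needed 65 mm from the hinge rises to about 5 N (7 N while moving) on the way over, and the mould is held with about 55 N.
- spindle: vertical spindle through the arm's nose, with all it carries: the nut on top and, below the arm, the sprung round foot, 34 mm in diameter, rubber-faced. Origin: a fixed point of the spindle on its axis, moved by the lever but not by the nut; the foot's height is not measured. Once the foot meets the mould (the bite) its spring pushes back with 6.0 N per mm of further lowering by nut or lever.
- mould: two-part square wooden incense mould 70 x 70 x 38 mm lying loose on the base plate under the foot, between four low rails with about 2 mm of play; origin at the centre of its underside.
- seat (a point): point on the clamp's base plate below the foot, where the centre of the mould's underside belongs (12 mm over the table).
- spare_mould: bystander: smaller wooden mould, 50 x 50 x 38 mm, beside the clamp; origin under its centre.
- cork: bystander: cork disc, 60 mm in diameter, 12 mm high, beside the clamp; origin under its centre.
- lighter: bystander: black lighter, 80 x 25 x 12 mm, beside the clamp; origin under its centre.
- dish: bystander: pale glazed dish 100 mm in diameter, 22 mm high; origin under its centre.
- celadon_jar: bystander: pale glazed round jar with lid, 90 mm in diameter, 82 mm high; origin under its centre.
- burner: bystander: pale glazed three-footed incense burner, 80 mm in diameter, 85 mm high; origin under its centre.
- glass_jar: bystander: glass jar with wooden cap, 60 mm in diameter, 75 mm high; origin under its centre.
- carton: bystander: paper carton 90 x 55 x 45 mm; origin under its centre.
Not all that is in view belongs to the job. Leave any green or pink look-alike of the mould alone.

How it is judged:
By the outcome, as a careful person would: the job done as asked, in the order asked, and still so for the second after the job is handed in, with the robot touching nothing.
It also fails if it takes over 72 s, if anything falls off the work surface, if the arm or the gripper's body presses on something with over 40 N, if the wrist force passes 120 N, or if a joint passes its speed limit or range.

## Robot

A 6-joint arm with a two-finger parallel gripper is mounted at the origin on the work surface. World frame = base frame: x ahead of the robot, y to its left, z up, the work surface at z = 0. Lengths are in m, angles in rad, forces in N, time in s.
With the tool pointing down it reaches from about 0.3 to 0.775 m from the base axis. Payload 14.6 kg.
Tool frame: the origin (TCP) lies midway between the tips of the shut fingers; the grasp point (between the pads) lies behind it (arm.grip_depth is the z of the grasp point in the tool frame, in m); z points along the fingers, y is the line along which they close (so a half turn about z gives the same grasp; the last joint's range is limited). The gripper opens to 94 mm and grips with 3 to 60 N. Pads are 16 mm wide; open, the fingers measure 119 mm over their backs; the gripper's body (75 mm by 177 mm) begins 78 mm behind the grasp point.
Start: joints at [-1.18, 0.3, 1.521, -0, 1.321, -0.067], TCP at [0.243, -0.493, 0.205] pointing down, gripper open.
Joint ranges: [-3.03, 3.03], [-0.79, 2.21], [0.23, 2.52], [-1.04, 4.18], [0, 3.07], [-2.55, 2.55]. Speed limits (rad/s): [2.22, 2.22, 2.57, 3.14, 3.14, 3.14].

## Interface

Orientations are given as a unit quaternion [x, y, z, w].
In Python, from cell import sensors, vision, arm gives the robot as it stands.
- The arm moves only by the tool send_rows, never from a script. Its argument "motion" is a list that holds one entry, the list of rows, each a list of 7 numbers: the shift along the tool's x, y, z in mm, then the turn, a rotation vector about the tool's x, y, z in rad, then the opening, from -1 (shut) to 1 (fully open), so that 0 is half open. In form: [[[x, y, z, wx, wy, wz, fingers], ...]]. A call has exactly 5 rows; each row shifts and turns the commanded pose from where the row before left it, along the tool's axes as they then stand; what a row does not reach is not made up. A row lasts 1/12 s, in which the tool goes at most 41.7 mm and 7.16 degrees, less where a joint would pass 70% of its speed; a pose out of reach is approached as far as the arm can. A call is refused whole if a number of a shift passes 41.7 or a number of a turn 0.125, either way. A call with a gripper value outside its range is refused whole. The fingers move at their own pace and stop on an object; "force" is the grip in N (left out, the last holds). Time passes only in rows, so rows that do not move let the fingers close, or fill a call up. It gives the time, the measured TCP pose, the force, the opening and the grip force at its end, in the units of the state.
- sensors.get_obs(): the state, without advancing time (a new reading comes with each control period).
- vision.grab_frame(name): name is "side" or "top" or "wrist"; returns a dict with "image" (420x560x3 uint8, red, green, blue), "camera_matrix" (3x3 intrinsics, pixels), "T" (4x4, takes a point from camera to world coordinates); the wrist camera has in their place "T_tool_cam" (4x4, takes a point from camera to tool coordinates, whose origin is the TCP and whose axes are the flange's). Camera axes: x right, y down, z forward; pixel columns grow to the right and rows downward; lengths in m; the calibration is good to about 2 mm. A picture is of the moment at which its call begins: read the wrist's pose just before it. There is no depth.
- arm.job_done(): hands the job in; it is judged then, once.
The state is a dict: "clock": time; "q": joint angles; "joint_vel": joint speeds; "effort": joint torques, N m; "tool_pos": TCP position; "ee_rot": TCP orientation; "contact_force": force on the tool from outside, world axes, zero at the start; "ft_torque": the same for the moment, N m; "opening": finger opening in m; "gripper_force": force on a finger pad.
Only numpy, scipy, OpenCV 4.12 (cv2) and the standard library are available. Lean on these libraries where they do the work, as an engineer would, in place of code of your own. Each camera call takes 0.05 s, during which the arm holds its last target. There are 200 camera calls.

## Working session

There is one attempt and no reset: what is moved stays moved. The work goes in short steps, Python scripts to look and compute and a tool call to move; the robot and the scene stay as the last step left them, time stands still between calls to the robot, and variables do not carry over. Pictures are saved under pics/ and viewed, at most 10 in all, crops included, and the job is handed in when it is done.

Besides the shell and the picture viewer there is one more tool, called as name(argument=value, ...) on one line, values as JSON. send_rows: Moves the arm, as the interface text tells. Its arguments: {"type":"object","properties":{"motion":{"type":"array"},"force":{"type":"number"}},"required":["motion"]}

```bash
ls; mkdir -p pics; python3 - <<'E'
from cell import sensors, vision, arm
import cv2, numpy as np
o=sensors.get_obs(); print(o); print(arm.grip_depth)
fs={n:vision.grab_frame(n) for n in("side","top")}
for n,f in fs.items():
    cv2.imwrite(f"pics/{n}0.png",f["image"][:,:,::-1]); print(n,f["camera_matrix"].tolist(),np.round(f["T"],4).tolist())
f=vision.grab_frame("wrist");print(np.round(f["T_tool_cam"],4).tolist(), f["camera_matrix"].tolist())
E
```

```text
pics
{'clock': 0.0, 'q': array([-1.17963107e+00,  3.00493401e-01,  1.52154871e+00, -2.80159334e-05,
        1.32069426e+00, -6.66007213e-02]), 'joint_vel': array([-0.00065769,  0.00063828, -0.00230975,  0.00026288,  0.00014559,
       -0.000639  ]), 'effort': array([ 2.43928662e-03, -5.31801689e+01, -3.52733517e+01,  7.08929077e-02,
        2.44234217e-02, -7.37273103e-05]), 'tool_pos': array([ 0.24296518, -0.49314728,  0.20488779]), 'ee_rot': array([ 9.73919493e-01,  2.26893135e-01, -1.05787659e-04, -5.62153003e-04]), 'contact_force': array([ 1.07999477,  0.32182586, -0.16942901]), 'ft_torque': array([-0.00821891, -0.01622301,  0.00190132]), 'gripper_force': 0.0, 'opening': 0.09366687018098943}
-0.0188
side [[458.2445550726848, 0.0, 280.1803833738517], [0.0, 458.2445550726848, 210.83279972813915], [0.0, 0.0, 1.0]] [[-0.8941, -0.2491, 0.3722, 0.0671], [-0.4474, 0.4606, -0.7666, 1.0233], [0.0195, -0.8519, -0.5233, 0.8354], [0.0, 0.0, 0.0, 1.0]]
top [[526.8195479451332, 0.0, 292.52075741657865], [0.0, 526.8195479451332, 207.9669423049914], [0.0, 0.0, 1.0]] [[0.0282, -0.9875, 0.155, 0.3784], [-0.9995, -0.0255, 0.0198, -0.0112], [-0.0156, -0.1555, -0.9877, 1.3424], [0.0, 0.0, 0.0, 1.0]]
[[0.0001, -0.9718, -0.2356, 0.0677], [1.0, 0.0001, -0.0002, -0.0002], [0.0003, -0.2356, 0.9718, -0.179], [0.0, 0.0, 0.0, 1.0]] [[322.3406139167854, 0.0, 285.4482222415848], [0.0, 322.3406139167854, 206.38195163347476], [0.0, 0.0, 1.0]]
```

View pics/top0.png

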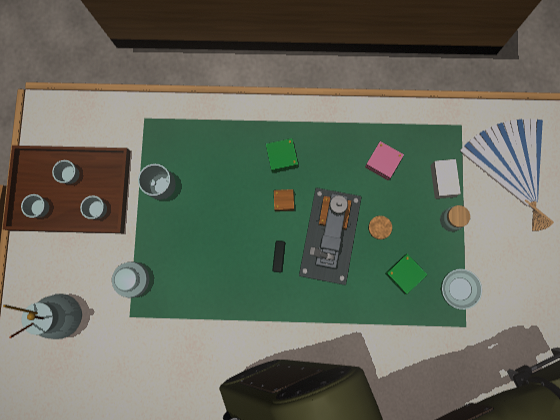

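View pics/side0.png

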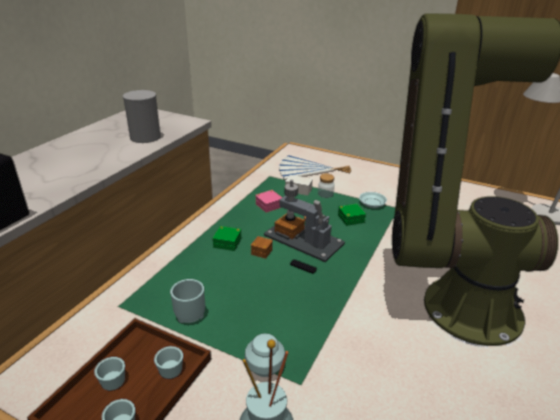

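The top view shows the clamp with its plate corners at about (317,188), (362,194), (345,284) and (300,276). The nut is at (339,203) and the lever fork near (326,258). The clamp sits on the brown mould. The look-alikes are green at (282,155) and (406,273), pink at (385,160), and the spare mould at (284,200). Only the brown mould under the foot is the one meant. I'll confirm with a crop.

```bash
cat > h.py <<'E'
import numpy as np, cv2
from scipy.spatial.transform import Rotation as R
from cell import sensors, vision, arm
def pix2w(f,uv,z,T=None):
    T=f["T"] if T is None else T
    d=T[:3,:3]@np.linalg.solve(f["camera_matrix"],[*uv,1]); return T[:3,3]+d*(z-T[2,3])/d[2]
def w2pix(f,p,T=None):
    T=f["T"] if T is None else T
    c=T[:3,:3].T@(np.asarray(p)-T[:3,3]); q=f["camera_matrix"]@c; return q[:2]/q[2]
def wristT(o,f):
    T=np.eye(4);T[:3,:3]=R.from_quat(o["ee_rot"]).as_matrix();T[:3,3]=o["tool_pos"];return T@f["T_tool_cam"]
E
python3 - <<'E'
from h import *
f=vision.grab_frame("top")
for uv in[(317,188),(362,194),(345,284),(300,276)]: print(uv,pix2w(f,uv,.012))
print(pix2w(f,(339,203),.16))
cv2.imwrite("pics/c1.png",cv2.resize(f["image"][175:300,265:415,::-1],None,fx=5,fy=4.8,interpolation=2)[:600])
E
```

```text
(317, 188) [ 0.64072669 -0.04604072  0.012     ]
(362, 194) [ 0.62797487 -0.16155715  0.012     ]
(345, 284) [ 0.39850503 -0.12099373  0.012     ]
(300, 276) [ 0.41518859 -0.00820762  0.012     ]
[ 0.5780966  -0.09284571  0.16      ]
```

View pics/c1.png

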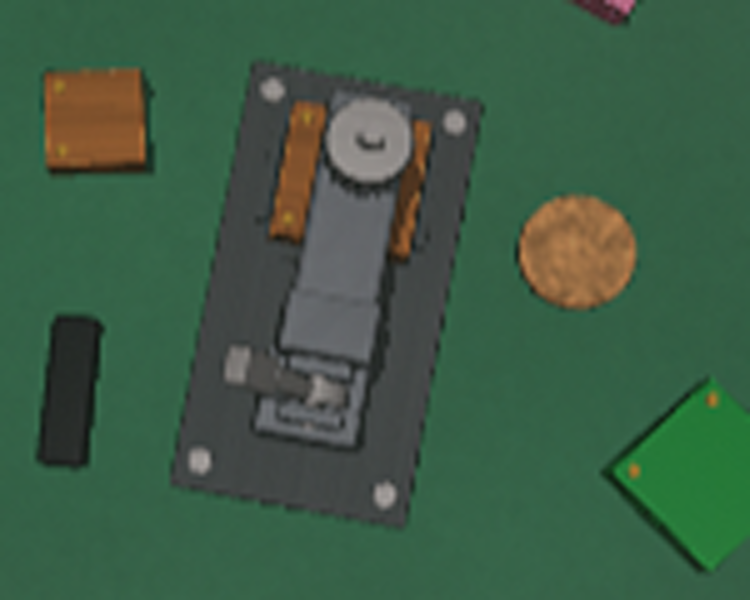

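The crop shows the brown mould under the arm, with its edges at crop (300,170) and (410,190). The nut top is at crop (368,138) and the rod tip at (372,140). The lever tip is at (238,366), leaning to the clamp's +y. The plate corners are (254,62), (483,101), (406,527) and (172,485).

```bash
cat >> h.py <<'E'
def fit_clamp(f,c):
    w=np.array([pix2w(f,x,.012)[:2] for x in c])
    m=np.array([[115,60],[115,-60],[-115,-60],[-115,60]])/1e3
    A=w-w.mean(0); H=m.T@A; a=np.arctan2(H[0,1]-H[1,0],H[0,0]+H[1,1]); return w.mean(0),a,w
E
python3 - <<'E'
from h import *
f=vision.grab_frame("top")
p=lambda x,y:(265+x/5,175+y/4.8)
c,a,w=fit_clamp(f,[p(254,62),p(483,101),p(406,527),p(172,485)])
Rz=np.array([[np.cos(a),-np.sin(a)],[np.sin(a),np.cos(a)]])
print(c,a,np.linalg.norm(w-np.roll(w,1,0),axis=1))
print("spindle",c+Rz@[.055,0],"nut seen",pix2w(f,p(368,138),.175),"pivot",c+Rz@[-.06,0],"tip pred",c+Rz@[-.06,.09*np.sin(.5)],"seen",pix2w(f,p(238,366),.179))
E
```

```text
[ 0.51879444 -0.08356171] -0.15870755493089891 [0.22871437 0.11902677 0.22894009 0.11873586]
spindle [ 0.57310322 -0.09225403] nut seen [ 0.57383491 -0.09093915  0.175     ] pivot [ 0.45954849 -0.07407918] tip pred [ 0.46636774 -0.03147315] seen [ 0.46549532 -0.03495797  0.179     ]
```

```bash
cat >> h.py <<'E'
C=np.array([.5188,-.0836]);A=-.1587
def cl(p): # clamp->world
    x,y,z=p; return np.array([C[0]+np.cos(A)*x-np.sin(A)*y, C[1]+np.sin(A)*x+np.cos(A)*y, z])
def toolmove(target,o=None,psi=None):
    o=o or sensors.get_obs(); Q=R.from_quat(o["ee_rot"]); d=Q.inv().apply(np.asarray(target)-o["tool_pos"])*1e3
    out=[np.round(d,1)]
    if psi is not None:
        D=R.from_euler('z',psi)*R.from_rotvec([np.pi,0,0]); out.append(np.round((Q.inv()*D).as_rotvec(),3))
    return out
def st():
    o=sensors.get_obs(); M=R.from_quat(o["ee_rot"]).as_matrix()
    d=np.r_[o["tool_pos"][:2]-C]; c=[np.cos(A)*d[0]+np.sin(A)*d[1],-np.sin(A)*d[0]+np.cos(A)*d[1]]
    F=o["contact_force"]; Fc=[np.cos(A)*F[0]+np.sin(A)*F[1],-np.sin(A)*F[0]+np.cos(A)*F[1],F[2]]
    print("t",round(o["clock"],2),"clampxy",np.round(c,4),"z",round(o["tool_pos"][2],4),"q6",round(o["q"][5],3),"psi",round(np.arctan2(M[1,0],M[0,0]),3),"Fc",np.round(Fc,2),"tq",np.round(o["ft_torque"],3),"open",round(o["opening"],4),"gf",round(o["gripper_force"],1))
E
python3 - <<'E'
from h import *
st(); print(toolmove([.5735,-.0915,.24]))
E
```

```text
t 0.25 clampxy [-0.2076 -0.4481] z 0.2052 q6 -0.067 psi 0.458 Fc [-0.26  0.41  0.58] tq [-0.065 -0.005  0.049] open 0.0938 gf 0.0
[array([ 474. , -214.4,  -34.7])]
```

send_rows(motion=[[[31.6,-14.3,-2.3,0,0,0,1],[31.6,-14.3,-2.3,0,0,0,1],[31.6,-14.3,-2.3,0,0,0,1],[31.6,-14.3,-2.3,0,0,0,1],[31.6,-14.3,-2.3,0,0,0,1]]], force=45)

```text
clock: 0.67
tool_pos: [0.3539, -0.358, 0.2171]
ee_rot: [0.974, 0.227, -0.0, -0.0]
contact_force: [0.9, 0.7, -0.0]
opening: 0.0937
gripper_force: 0.0
```

send_rows(motion=[[[31.6,-14.3,-2.3,0,0,0,1],[31.6,-14.3,-2.3,0,0,0,1],[31.6,-14.3,-2.3,0,0,0,1],[31.6,-14.3,-2.3,0,0,0,1],[31.6,-14.3,-2.3,0,0,0,1]]])

```text
clock: 1.08
tool_pos: [0.4641, -0.2239, 0.2286]
ee_rot: [0.974, 0.227, 0.0, 0.0]
contact_force: [0.2, -0.5, 0.3]
opening: 0.0937
gripper_force: 0.0
```

send_rows(motion=[[[31.6,-14.3,-2.3,0,0,0,1],[31.6,-14.3,-2.3,0,0,0,1],[31.6,-14.3,-2.3,0,0,0,1],[31.6,-14.3,-2.3,0,0,0,1],[31.6,-14.3,-2.3,0,0,0,1]]])

```text
clock: 1.5
tool_pos: [0.5743, -0.0899, 0.24]
ee_rot: [0.974, 0.227, -0.0, 0.0]
contact_force: [0.3, -0.4, -0.0]
opening: 0.094
gripper_force: 0.0
```

send_rows(motion=[[[0,0,0,0,0,-0.12,1],[0,0,0,0,0,-0.12,1],[0,0,0,0,0,-0.12,1],[0,0,0,0,0,-0.12,1],[0,0,0,0,0,-0.12,1]]])

```text
clock: 1.92
tool_pos: [0.5735, -0.0913, 0.2397]
ee_rot: [0.862, 0.507, -0.0, -0.0]
contact_force: [-0.6, -0.5, 0.3]
opening: 0.094
gripper_force: 0.0
```

send_rows(motion=[[[0,0,0,0,0,-0.12,1],[0,0,0,0,0,-0.12,1],[0,0,0,0,0,-0.12,1],[0,0,0,0,0,-0.12,1],[0,0,0,0,0,-0.12,1]]])

```text
clock: 2.33
tool_pos: [0.5734, -0.0914, 0.2398]
ee_rot: [0.673, 0.739, -0.0, -0.0]
contact_force: [-0.4, -0.2, -0.2]
opening: 0.0942
gripper_force: 0.0
```

```bash
python3 - <<'E'
from h import *
st(); print(toolmove([.5735,-.0915,.24]))
o=sensors.get_obs(); f=vision.grab_frame("wrist"); T=wristT(o,f)
print("pred nut top",w2pix(f,[.5735,-.0915,.175],T))
cv2.imwrite("pics/w1.png",f["image"][:,:,::-1])
E
```

```text
t 2.33 clampxy [0.0552 0.0009] z 0.2398 q6 -0.314 psi 1.664 Fc [-0.38 -0.28 -0.18] tq [-0.1   -0.107 -0.022] open 0.0942 gf 0.0
[array([-0.1,  0.1, -0.2])]
pred nut top [285.97610914 217.64680636]
```

View pics/w1.png

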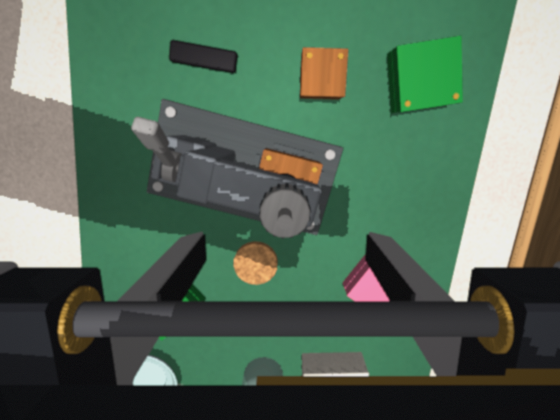

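The wrist view shows the nut's top disc centred near (285,212), against a prediction of (286,218). The plate corners are about (163,99) and (343,147), and the lever tip is at (146,125). I'll check whether that offset is a calibration shift.

```bash
python3 - <<'E'
from h import *
o=sensors.get_obs(); f=vision.grab_frame("wrist"); T=wristT(o,f)
for p in [(-.115,.06,.012),(.115,.06,.012),(-.115,-.06,.012),(.115,-.06,.012),(-.06,.09*np.sin(.5),.179),(.055,0,.175),(.055,0,.205)]: print(p,w2pix(f,cl(p),T).round(1))
for z in(.170,.175,.18): print(z,pix2w(f,(285.5,212),z,T))
im=f["image"][60:245,130:350,::-1]; cv2.imwrite("pics/w2.png",cv2.resize(im,None,fx=3.2,fy=3.2,interpolation=2))
E
```

```text
(-0.115, 0.06, 0.012) [161.8 100.1]
(0.115, 0.06, 0.012) [344.4 150.1]
(-0.115, -0.06, 0.012) [145.8 194.7]
(0.115, -0.06, 0.012) [317.4 238.4]
(-0.06, np.float64(0.04314829847437827), 0.179) [146.8 124.8]
(0.055, 0, 0.175) [285.4 218.5]
(0.055, 0, 0.205) [285.4 230.3]
0.17 [ 0.57278831 -0.08829564  0.17      ]
0.175 [ 0.57265585 -0.08699891  0.175     ]
0.18 [ 0.5725234  -0.08570218  0.18      ]
```

View pics/w2.png

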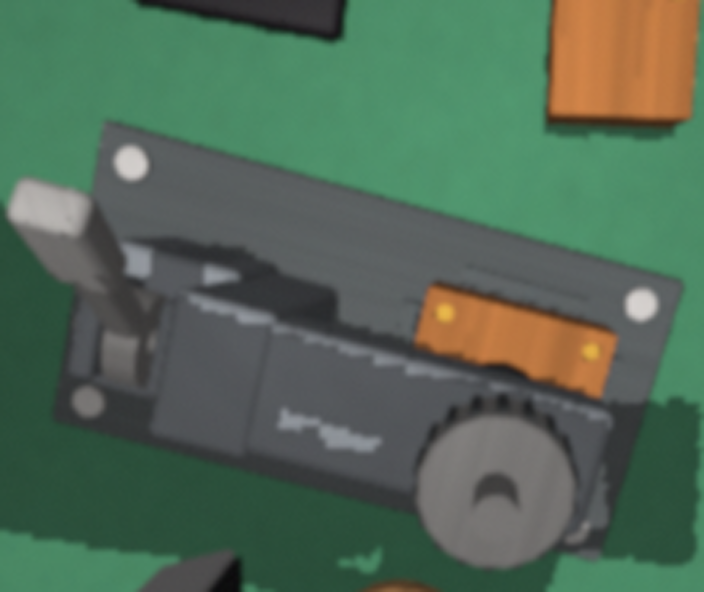

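send_rows(motion=[[[1,0,0,0,0,-0.125,1],[0,0,0,0,0,-0.125,1],[0,0,0,0,0,-0.125,1],[0,0,0,0,0,-0.125,1],[0,0,0,0,0,-0.125,1]]])

```text
clock: 2.85
tool_pos: [0.5734, -0.0904, 0.2399]
ee_rot: [0.416, 0.909, 0.0, -0.0]
contact_force: [0.1, -0.3, 0.1]
opening: 0.094
gripper_force: 0.0
```

send_rows(motion=[[[0,0,0,0,0,-0.125,1],[0,0,0,0,0,-0.125,1],[0,0,0,0,0,-0.125,1],[0,0,0,0,0,-0.125,1],[0,0,0,0,0,-0.125,1]]])

```text
clock: 3.27
tool_pos: [0.5734, -0.0905, 0.2398]
ee_rot: [0.116, 0.993, 0.0, -0.0]
contact_force: [-0.7, 0.0, -0.4]
opening: 0.094
gripper_force: 0.0
```

send_rows(motion=[[[0,0,0,0,0,-0.125,1],[0,0,0,0,0,-0.125,1],[0,0,0,0,0,-0.125,1],[0,0,0,0,0,-0.125,1],[0,0,0,0,0,-0.125,1]]])

```text
clock: 3.68
tool_pos: [0.5733, -0.0904, 0.2399]
ee_rot: [-0.195, 0.981, 0.0, -0.0]
contact_force: [-0.1, -0.3, -0.0]
opening: 0.0937
gripper_force: 0.0
```

send_rows(motion=[[[0,0,20,0,0,0,0.3],[0,0,20,0,0,0,0.3],[0,0,20,0,0,0,0.3],[0,0,20,0,0,0,0.3],[0,0,10,0,0,0,0.3]]])

```text
clock: 4.1
tool_pos: [0.5726, -0.0903, 0.1475]
ee_rot: [-0.192, 0.981, 0.001, -0.001]
contact_force: [0.5, 0.5, -0.7]
opening: 0.0641
gripper_force: 0.0
```

```bash
python3 - <<'E'
from h import *
st(); print(toolmove([.573,-.0905,.141]))
E
```

```text
t 4.1 clampxy [0.0541 0.0019] z 0.1475 q6 -2.177 psi -2.755 Fc [ 0.41  0.59 -0.65] tq [ 0.072 -0.17  -0.003] open 0.0641 gf 0.0
[array([-0.3, -0.4,  6.5])]
```

send_rows(motion=[[[0,0,5,0,0,0,0.3],[0,0,4,0,0,0,0.3],[0,0,0,0,0,0,-0.5],[0,0,0,0,0,0,-0.5],[0,0,0,0,0,0,-0.5]]], force=40)

```text
clock: 4.52
tool_pos: [0.5738, -0.0906, 0.1419]
ee_rot: [-0.194, 0.981, -0.0, 0.001]
contact_force: [-0.2, 0.8, -0.0]
opening: 0.0445
gripper_force: 0.0
```

send_rows(motion=[[[0,0,0,0,0,0,-0.5],[0,0,0,0,0,0,-0.5],[0,0,0,0,0,0,-0.5],[0,0,0,0,0,0,-0.5],[0,0,0,0,0,0,-0.5]]])

```text
clock: 4.93
tool_pos: [0.5731, -0.0888, 0.1417]
ee_rot: [-0.195, 0.981, 0.001, -0.0]
contact_force: [-5.4, 11.4, 4.4]
opening: 0.0393
gripper_force: 40.0
```

```bash
python3 - <<'E'
from h import *
st()
E
```

```text
t 4.93 clampxy [0.0544 0.0034] z 0.1417 q6 -2.181 psi -2.75 Fc [-7.12 10.44  4.36] tq [ 2.126  0.915 -0.071] open 0.0393 gf 40.0
```

send_rows(motion=[[[0,1.8,0,0,0,0,-0.5],[0,0,0,0,0,0.1,-0.5],[0,0,0,0,0,0.1,-0.5],[0,0,0,0,0,0.1,-0.5],[0,0,0,0,0,0.1,-0.5]]])

```text
clock: 5.35
tool_pos: [0.5731, -0.0889, 0.1418]
ee_rot: [0.007, 1.0, -0.0, 0.001]
contact_force: [-0.4, 0.1, 2.4]
opening: 0.039
gripper_force: 40.0
```

```bash
python3 - <<'E'
from h import *
st()
E
```

```text
t 5.35 clampxy [0.0544 0.0033] z 0.1418 q6 -1.774 psi 3.128 Fc [-0.43 -0.01  2.45] tq [-0.005 -0.086  0.208] open 0.039 gf 40.0
```

send_rows(motion=[[[0,0,0,0,0,0.115,-0.5],[0,0,0,0,0,0.115,-0.5],[0,0,0,0,0,0.115,-0.5],[0,0,0,0,0,0.115,-0.5],[0,0,0,0,0,0.115,-0.5]]])

```text
clock: 5.77
tool_pos: [0.573, -0.0892, 0.1418]
ee_rot: [0.291, 0.957, -0.0, 0.001]
contact_force: [-1.0, -2.4, 1.8]
opening: 0.0391
gripper_force: 40.0
```

send_rows(motion=[[[0,0,0,0,0,0.115,-0.5],[0,0,0,0,0,0.115,-0.5],[0,0,0,0,0,0.115,-0.5],[0,0,0,0,0,0.115,-0.5],[0,0,0,0,0,0.115,-0.5]]])

```text
clock: 6.18
tool_pos: [0.5727, -0.0895, 0.1418]
ee_rot: [0.55, 0.835, -0.0, 0.001]
contact_force: [-2.7, -3.8, 3.9]
opening: 0.0392
gripper_force: 40.0
```

send_rows(motion=[[[0,0,0,0,0,0.115,-0.5],[0,0,0,0,0,0.115,-0.5],[0,0,0,0,0,0.115,-0.5],[0,0,0,0,0,0.115,-0.5],[0,0,0,0,0,0.115,-0.5]]])

```text
clock: 6.6
tool_pos: [0.5724, -0.0895, 0.1417]
ee_rot: [0.764, 0.645, -0.001, 0.0]
contact_force: [-5.4, -4.5, 4.1]
opening: 0.0392
gripper_force: 40.0
```

send_rows(motion=[[[0,0,0,0,0,0.115,-0.5],[0,0,0,0,0,0.115,-0.5],[0,0,0,0,0,0.115,-0.5],[0,0,0,0,0,0.115,-0.5],[0,0,0,0,0,0.115,-0.5]]])

```text
clock: 7.02
tool_pos: [0.5721, -0.0894, 0.1417]
ee_rot: [0.916, 0.402, -0.001, 0.0]
contact_force: [-8.3, -2.6, 5.3]
opening: 0.0388
gripper_force: 40.0
```

```bash
python3 - <<'E'
from h import *
st()
E
```

```text
t 7.02 clampxy [0.0535 0.0027] z 0.1417 q6 0.527 psi 0.827 Fc [-7.8  -3.9   5.34] tq [-0.41   1.567  0.279] open 0.0388 gf 40.0
```

send_rows(motion=[[[0,0,0,0,0,0,0.3],[0,0,0,0,0,0,0.3],[0,0,0,0,0,0,0.3],[0,0,-20,0,0,0,0.3],[0,0,-30,0,0,0,0.3]]])

```text
clock: 7.43
tool_pos: [0.5717, -0.0885, 0.1891]
ee_rot: [0.914, 0.405, -0.002, -0.001]
contact_force: [0.9, 0.2, 0.4]
opening: 0.061
gripper_force: 0.0
```

send_rows(motion=[[[0,0,-35,0,0,-0.117,-1],[0,0,0,0,0,-0.117,-1],[0,0,0,0,0,-0.117,-1],[0,0,0,0,0,-0.117,-1],[0,0,0,0,0,-0.117,-1]]])

```text
clock: 7.85
tool_pos: [0.5728, -0.0887, 0.2262]
ee_rot: [0.757, 0.654, 0.0, 0.0]
contact_force: [-0.1, 0.1, 0.6]
opening: 0.0311
gripper_force: 0.0
```

```bash
sed -i 's/^C=.*/C=np.array([.5177,-.0806]);A=-.1587/' h.py; python3 - <<'E'
from h import *
st(); print(toolmove(cl([-.06,.085,.227]),psi=1.412))
E
```

```text
t 7.85 clampxy [0.0557 0.0007] z 0.2262 q6 -0.072 psi 1.426 Fc [-0.07  0.08  0.63] tq [-0.092 -0.054 -0.003] open 0.0311 gf 0.0
[array([  85.9, -114.6,   -0.9]), array([ 0.001, -0.   ,  0.014])]
```

send_rows(motion=[[[17.2,-23,0,0,0,0.003,-1],[17.2,-23,0,0,0,0.003,-1],[17.2,-23,0,0,0,0.003,-1],[17.2,-23,0,0,0,0.003,-1],[17.2,-23,0,0,0,0,-1]]])

```text
clock: 8.27
tool_pos: [0.4718, 0.0152, 0.226]
ee_rot: [0.762, 0.647, 0.0, 0.0]
contact_force: [1.0, 0.7, -0.1]
opening: 0.0011
gripper_force: 0.0
```

send_rows(motion=[[[0,0,20,0,0,0,-1],[0,0,20,0,0,0,-1],[0,0,17,0,0,0,-1],[0,0,0,0,0,0,-1],[0,0,0,0,0,0,-1]]])

```text
clock: 8.68
tool_pos: [0.4727, 0.0144, 0.1691]
ee_rot: [0.763, 0.647, -0.0, -0.0]
contact_force: [1.5, 0.2, 0.6]
opening: 0.0004
gripper_force: 0.0
```

```bash
python3 - <<'E'
from h import *
st(); o=sensors.get_obs(); f=vision.grab_frame("wrist"); T=wristT(o,f)
for t in(0,.06,.12): print(t,[w2pix(f,cl([-.06,.09*np.sin(.5-t)+dy,.1+.09*np.cos(.5-t)]),T).round(1) for dy in(0,)])
print("pivot",w2pix(f,cl([-.06,0,.1]),T))
cv2.imwrite("pics/w3.png",f["image"][:,:,::-1])
E
```

```text
t 8.68 clampxy [-0.0594  0.0867] z 0.1691 q6 0.117 psi 1.407 Fc [1.46 0.4  0.62] tq [-0.058 -0.072  0.015] open 0.0004 gf 0.0
0 [array([285.4, 322.3])]
0.06 [array([285.5, 332. ])]
0.12 [array([285.5, 341.8])]
pivot [285.75892374 313.12086112]
```

View pics/w3.png

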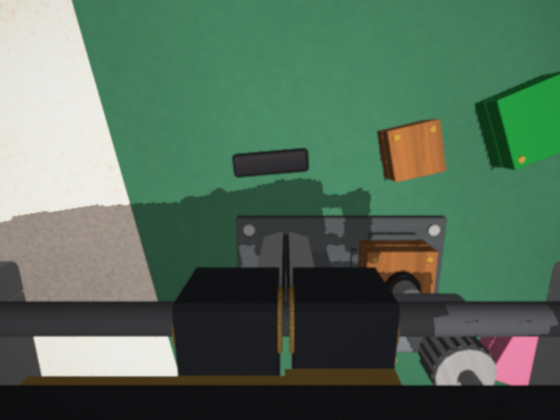

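send_rows(motion=[[[-5,0,3,0,0,0,-1],[-5,0,3,0,0,0,-1],[-5,0,2,0,0,0,-1],[-4,0,0,0,0,0,-1],[0,0,0,0,0,0,-1]]])

```text
clock: 9.15
tool_pos: [0.4696, -0.0053, 0.161]
ee_rot: [0.763, 0.646, -0.0, 0.0]
contact_force: [0.3, 0.6, 0.6]
opening: 0.0006
gripper_force: 0.0
```

send_rows(motion=[[[-1,0,0,0,0,0,-1],[-1,0,0,0,0,0,-1],[-1,0,0,0,0,0,-1],[-1,0,0,0,0,0,-1],[-1,0,0,0,0,0,-1]]])

```text
clock: 9.57
tool_pos: [0.4688, -0.0093, 0.161]
ee_rot: [0.763, 0.646, 0.0, 0.0]
contact_force: [0.4, -0.3, 0.3]
opening: 0.0004
gripper_force: 0.0
```

send_rows(motion=[[[-1,0,0,0,0,0,-1],[-1,0,0,0,0,0,-1],[-1,0,0,0,0,0,-1],[-1,0,0,0,0,0,-1],[-1,0,0,0,0,0,-1]]])

```text
clock: 9.98
tool_pos: [0.468, -0.0144, 0.1609]
ee_rot: [0.763, 0.646, -0.0, -0.0]
contact_force: [0.0, 0.8, 0.5]
opening: 0.0005
gripper_force: 0.0
```

send_rows(motion=[[[-1,0,0,0,0,0,-1],[-1,0,0,0,0,0,-1],[-1,0,0,0,0,0,-1],[-1,0,0,0,0,0,-1],[-1,0,0,0,0,0,-1]]])

```text
clock: 10.4
tool_pos: [0.4673, -0.0191, 0.1612]
ee_rot: [0.763, 0.646, 0.0, 0.0]
contact_force: [0.7, 3.3, 2.2]
opening: 0.0003
gripper_force: 1.6
```

send_rows(motion=[[[-1,0,0,0,0,0,-1],[-1,0,0,0,0,0,-1],[-1,0,0,0,0,0,-1],[-1,0,0,0,0,0,-1],[-1,0,0,0,0,0,-1]]])

```text
clock: 10.82
tool_pos: [0.4663, -0.0243, 0.1609]
ee_rot: [0.763, 0.646, -0.0, -0.0]
contact_force: [0.9, 1.6, 2.5]
opening: 0.0009
gripper_force: 1.3
```

```bash
python3 - <<'E'
from h import *
st()
E
```

```text
t 10.82 clampxy [-0.0596  0.0475] z 0.1609 q6 0.035 psi 1.406 Fc [0.64 1.68 2.46] tq [ 0.421 -0.144 -0.016] open 0.0009 gf 1.3
```

send_rows(motion=[[[-1,0,0,0,0,0,-1],[-1,0,0,0,0,0,-1],[-1,0,0,0,0,0,-1],[-1,0,0,0,0,0,-1],[-1,0,0,0,0,0,-1]]])

```text
clock: 11.23
tool_pos: [0.4655, -0.0292, 0.1609]
ee_rot: [0.763, 0.646, -0.0, -0.0]
contact_force: [0.7, 2.8, 1.4]
opening: 0.0006
gripper_force: 1.2
```

send_rows(motion=[[[-1,0,0,0,0,0,-1],[-1,0,0,0,0,0,-1],[-1,0,0,0,0,0,-1],[-1,0,0,0,0,0,-1],[-1,0,0,0,0,0,-1]]])

```text
clock: 11.65
tool_pos: [0.4647, -0.0341, 0.161]
ee_rot: [0.763, 0.646, -0.0, 0.0]
contact_force: [-0.4, 1.8, 1.8]
opening: 0.0006
gripper_force: 1.1
```

send_rows(motion=[[[-1,0,0,0,0,0,-1],[-1,0,0,0,0,0,-1],[-1,0,0,0,0,0,-1],[-1,0,0,0,0,0,-1],[-1,0,0,0,0,0,-1]]])

```text
clock: 12.07
tool_pos: [0.4639, -0.039, 0.161]
ee_rot: [0.763, 0.646, 0.0, 0.0]
contact_force: [-0.9, 2.6, 1.6]
opening: 0.0005
gripper_force: 1.2
```

send_rows(motion=[[[-1,0,0,0,0,0,-1],[-1,0,0,0,0,0,-1],[-1,0,0,0,0,0,-1],[-1,0,0,0,0,0,-1],[-1,0,0,0,0,0,-1]]])

```text
clock: 12.48
tool_pos: [0.4631, -0.0439, 0.161]
ee_rot: [0.763, 0.646, 0.0, 0.0]
contact_force: [0.2, 2.8, 3.2]
opening: 0.0004
gripper_force: 1.7
```

```bash
python3 - <<'E'
from h import *
st()
E
```

```text
t 12.48 clampxy [-0.0597  0.0276] z 0.161 q6 -0.008 psi 1.406 Fc [-0.22  2.84  3.17] tq [ 0.465 -0.144 -0.016] open 0.0004 gf 1.7
```

send_rows(motion=[[[-1,0,0,0,0,0,-1],[-1,0,0,0,0,0,-1],[-1,0,0,0,0,0,-1],[-1,0,0,0,0,0,-1],[-1,0,0,0,0,0,-1]]])

```text
clock: 12.9
tool_pos: [0.4623, -0.0489, 0.161]
ee_rot: [0.763, 0.646, 0.0, 0.0]
contact_force: [0.1, 3.4, 3.5]
opening: 0.0001
gripper_force: 2.0
```

send_rows(motion=[[[-1,0,0,0,0,0,-1],[-1,0,0,0,0,0,-1],[-1,0,0,0,0,0,-1],[-1,0,0,0,0,0,-1],[-1,0,0,0,0,0,-1]]])

```text
clock: 13.32
tool_pos: [0.4614, -0.0538, 0.161]
ee_rot: [0.763, 0.646, 0.0, 0.0]
contact_force: [0.2, 4.9, 3.7]
opening: 0.0003
gripper_force: 2.3
```

```bash
python3 - <<'E'
from h import *
st()
E
```

```text
t 13.32 clampxy [-0.0598  0.0176] z 0.161 q6 -0.03 psi 1.406 Fc [-0.61  4.87  3.69] tq [ 0.724 -0.217 -0.026] open 0.0003 gf 2.3
```

send_rows(motion=[[[3,0,0,0,0,0,-1],[0,0,-15,0,0,0,-1],[0,0,-20,0,0,0,-1],[0,0,-15,0,0,0,-1],[0,0,0,0,0,0,-1]]])

```text
clock: 13.73
tool_pos: [0.4627, -0.0511, 0.2132]
ee_rot: [0.763, 0.646, 0.001, 0.002]
contact_force: [0.6, -0.1, 0.2]
opening: 0.0004
gripper_force: 0.0
```

send_rows(motion=[[[-15,0,0,0,0,0,-1],[-20,0,0,0,0,0,-1],[-20,0,0,0,0,0,-1],[-6,0,0,0,0,0,-1],[0,0,0,0,0,0,-1]]])

```text
clock: 14.15
tool_pos: [0.4514, -0.1118, 0.21]
ee_rot: [0.764, 0.646, -0.0, -0.0]
contact_force: [-0.5, 0.4, 0.0]
opening: 0.0001
gripper_force: 0.0
```

send_rows(motion=[[[0,0,15,0,0,0,-1],[0,0,20,0,0,0,-1],[0,0,15,0,0,0,-1],[2,0,0,0,0,0,-1],[3,0,0,0,0,0,-1]]])

```text
clock: 14.57
tool_pos: [0.4526, -0.1052, 0.1606]
ee_rot: [0.763, 0.646, -0.0, -0.001]
contact_force: [-0.2, -0.9, 0.6]
opening: -0.0
gripper_force: 0.0
```

send_rows(motion=[[[3,0,0,0,0,0,-1],[3,0,0,0,0,0,-1],[2,0,0,0,0,0,-1],[2,0,0,0,0,0,-1],[2,0,0,0,0,0,-1]]])

```text
clock: 14.98
tool_pos: [0.4549, -0.0939, 0.1613]
ee_rot: [0.763, 0.646, 0.0, 0.0]
contact_force: [-0.1, -0.3, 0.5]
opening: 0.0003
gripper_force: 0.0
```

```bash
python3 - <<'E'
from h import *
st()
E
```

```text
t 14.98 clampxy [-0.06   -0.0231] z 0.1613 q6 -0.118 psi 1.406 Fc [-0.04 -0.34  0.46] tq [-0.005 -0.106 -0.001] open 0.0003 gf 0.0
```

Now push the lever back open in small steps, watching for contact.

send_rows(motion=[[[1,0,0,0,0,0,-1],[1,0,0,0,0,0,-1],[1,0,0,0,0,0,-1],[1,0,0,0,0,0,-1],[1,0,0,0,0,0,-1]]])

```text
clock: 15.4
tool_pos: [0.4555, -0.0892, 0.1609]
ee_rot: [0.763, 0.646, -0.0, -0.0]
contact_force: [0.3, -0.3, 0.2]
opening: 0.0005
gripper_force: 0.0
```

send_rows(motion=[[[1,0,0,0,0,0,-1],[1,0,0,0,0,0,-1],[1,0,0,0,0,0,-1],[1,0,0,0,0,0,-1],[1,0,0,0,0,0,-1]]])

```text
clock: 15.82
tool_pos: [0.4563, -0.0842, 0.1609]
ee_rot: [0.763, 0.646, -0.0, -0.0]
contact_force: [0.4, 0.0, -1.1]
opening: 0.0002
gripper_force: 0.0
```

send_rows(motion=[[[1,0,0,0,0,0,-1],[1,0,0,0,0,0,-1],[1,0,0,0,0,0,-1],[1,0,0,0,0,0,-1],[1,0,0,0,0,0,-1]]])

```text
clock: 16.23
tool_pos: [0.4572, -0.0793, 0.1609]
ee_rot: [0.763, 0.646, -0.0, -0.0]
contact_force: [0.6, -0.3, -1.0]
opening: 0.0005
gripper_force: 0.0
```

send_rows(motion=[[[1,0,0,0,0,0,-1],[1,0,0,0,0,0,-1],[1,0,0,0,0,0,-1],[1,0,0,0,0,0,-1],[1,0,0,0,0,0,-1]]])

```text
clock: 16.65
tool_pos: [0.458, -0.0744, 0.1609]
ee_rot: [0.763, 0.646, -0.0, 0.0]
contact_force: [0.4, -1.3, -0.9]
opening: 0.0006
gripper_force: 0.6
```

```bash
python3 - <<'E'
from h import *
st()
E
```

```text
t 16.65 clampxy [-0.0599 -0.0034] z 0.1609 q6 -0.075 psi 1.406 Fc [ 0.62 -1.21 -0.86] tq [-0.241 -0.039 -0.037] open 0.0006 gf 0.6
```

send_rows(motion=[[[1,0,0,0,0,0,-1],[1,0,0,0,0,0,-1],[1,0,0,0,0,0,-1],[1,0,0,0,0,0,-1],[1,0,0,0,0,0,-1]]])

```text
clock: 17.07
tool_pos: [0.4588, -0.0695, 0.1609]
ee_rot: [0.763, 0.646, -0.0, -0.0]
contact_force: [-0.5, -1.3, -0.4]
opening: 0.0002
gripper_force: 0.8
```

send_rows(motion=[[[1,0,0,0,0,0,-1],[1,0,0,0,0,0,-1],[1,0,0,0,0,0,-1],[1,0,0,0,0,0,-1],[1,0,0,0,0,0,-1]]])

```text
clock: 17.48
tool_pos: [0.4596, -0.0645, 0.161]
ee_rot: [0.763, 0.646, 0.0, -0.0]
contact_force: [-0.3, -2.2, -0.3]
opening: 0.0004
gripper_force: 0.8
```

send_rows(motion=[[[1,0,0,0,0,0,-1],[1,0,0,0,0,0,-1],[1,0,0,0,0,0,-1],[1,0,0,0,0,0,-1],[1,0,0,0,0,0,-1]]])

```text
clock: 17.9
tool_pos: [0.4605, -0.0595, 0.161]
ee_rot: [0.763, 0.646, 0.0, 0.0]
contact_force: [-0.4, -1.7, -1.6]
opening: 0.0004
gripper_force: 0.8
```

```bash
python3 - <<'E'
from h import *
st()
E
```

```text
t 17.9 clampxy [-0.0598  0.0117] z 0.161 q6 -0.043 psi 1.406 Fc [-0.08 -1.74 -1.59] tq [-0.414  0.006  0.031] open 0.0004 gf 0.8
```

send_rows(motion=[[[1,0,0,0,0,0,-1],[1,0,0,0,0,0,-1],[1,0,0,0,0,0,-1],[0,0,0,0,0,0,-1],[0,0,0,0,0,0,-1]]])

```text
clock: 18.32
tool_pos: [0.461, -0.0566, 0.161]
ee_rot: [0.763, 0.646, 0.0, -0.0]
contact_force: [-0.4, -0.3, -0.8]
opening: 0.0005
gripper_force: 0.3
```

```bash
python3 - <<'E'
from h import *
st()
o=sensors.get_obs()
f=vision.grab_frame("side")
for t in(0,.05,.1,.2): print(t,w2pix(f,cl([-.06,.09*np.sin(.5-t),.1+.09*np.cos(.5-t)])).round(1))
T=w2pix(f,cl([-.06,0,.1])); print(T)
u,v=T.astype(int); print(u,v)
cv2.imwrite("pics/s2.png",cv2.resize(f["image"][v-60:v+50,u-75:u+65,::-1],None,fx=5,fy=5,interpolation=2))
E
```

```text
t 18.32 clampxy [-0.0598  0.0148] z 0.161 q6 -0.036 psi 1.406 Fc [-0.38 -0.37 -0.79] tq [-0.195  0.014  0.017] open 0.0005 gf 0.3
0 [316.1 202.2]
0.05 [316.9 201. ]
0.1 [317.7 199.9]
0.2 [319.3 197.8]
[322.15526567 219.17099603]
322 219
```

View pics/s2.png

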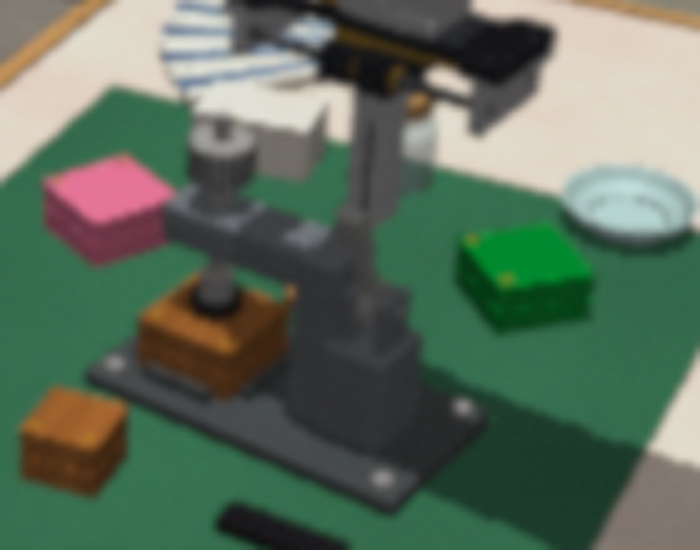

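Lever is back open, at about 0.05. The nut and foot are visible on the left, with the foot at about (215,290). The probe put the bite at about 0.27 to 0.3, so the nut needs loosening by about 1.5 rad.

send_rows(motion=[[[-4,0,0,0,0,0,-1],[0,0,-20,0,0,0,-1],[0,0,-25,0,0,0,-1],[0,0,-25,0,0,0,0],[0,0,0,0,0,0,0]]])

```text
clock: 18.78
tool_pos: [0.4617, -0.0611, 0.2354]
ee_rot: [0.763, 0.646, 0.002, 0.003]
contact_force: [-0.1, 0.3, 1.0]
opening: 0.0103
gripper_force: 0.0
```

```bash
python3 - <<'E'
from h import *
st(); print(toolmove([.5720,-.0892,.231]))
E
```

```text
t 18.78 clampxy [-0.0584  0.0104] z 0.2354 q6 -0.045 psi 1.406 Fc [-0.14  0.27  0.96] tq [-0.025 -0.086 -0.004] open 0.0103 gf 0.0
[array([ -9.6, 113.4,   5.1])]
```

send_rows(motion=[[[-1.9,23,0,0,0,0,0.3],[-1.9,23,0,0,0,0,0.3],[-1.9,23,0,0,0,0,0.3],[-1.9,23,0,0,0,0,0.3],[-1.9,22,0,0,0,0,0.3]]])

```text
clock: 19.2
tool_pos: [0.5721, -0.0891, 0.2303]
ee_rot: [0.763, 0.646, -0.0, -0.0]
contact_force: [0.0, 0.6, -0.2]
opening: 0.0436
gripper_force: 0.0
```

send_rows(motion=[[[0,0,0,0,0,0,0.3],[0,0,0,0,0,0,0.3],[0,0,0,0,0,0,0.3],[0,0,0,0,0,0,0.3],[0,0,0,0,0,0,0.3]]])

```text
clock: 19.62
tool_pos: [0.5707, -0.0886, 0.2313]
ee_rot: [0.763, 0.646, 0.0, 0.0]
contact_force: [0.2, -0.5, 0.5]
opening: 0.0607
gripper_force: 0.0
```

```bash
python3 - <<'E'
from h import *
st(); print(toolmove([.5720,-.0892,.141]))
E
```

```text
t 19.62 clampxy [0.0536 0.0005] z 0.2313 q6 -0.053 psi 1.406 Fc [ 0.31 -0.48  0.54] tq [-0.012 -0.075  0.013] open 0.0607 gf 0.0
[array([-0.4,  1.3, 90.3])]
```

send_rows(motion=[[[-0.4,1.3,20,0,0,0,0.3],[0,0,25,0,0,0,0.3],[0,0,25,0,0,0,0.3],[0,0,15,0,0,0,0.3],[0,0,5,0,0,0,0.3]]])

```text
clock: 20.03
tool_pos: [0.5711, -0.089, 0.1387]
ee_rot: [0.763, 0.646, -0.001, -0.001]
contact_force: [-0.2, 0.7, -0.4]
opening: 0.0609
gripper_force: 0.0
```

send_rows(motion=[[[0,0,0,0,0,0,-0.5],[0,0,0,0,0,0,-0.5],[0,0,0,0,0,0,-0.5],[0,0,0,0,0,0,-0.5],[0,0,0,0,0,0,-0.5]]])

```text
clock: 20.45
tool_pos: [0.5725, -0.0894, 0.1422]
ee_rot: [0.763, 0.646, 0.0, 0.0]
contact_force: [-3.9, 0.5, 5.4]
opening: 0.0396
gripper_force: 40.0
```

send_rows(motion=[[[0,0,0,0,0,0,-0.5],[0,0,0,0,0,0,-0.5],[0,0,0,0,0,0,-0.5],[0,0,0,0,0,0,-0.5],[0,0,0,0,0,0,-0.5]]])

```text
clock: 20.87
tool_pos: [0.5725, -0.0893, 0.1422]
ee_rot: [0.763, 0.646, 0.0, 0.0]
contact_force: [-4.6, 0.3, 5.6]
opening: 0.039
gripper_force: 40.0
```

```bash
python3 - <<'E'
from h import *
st()
E
```

```text
t 20.87 clampxy [0.0555 0.    ] z 0.1422 q6 -0.053 psi 1.406 Fc [-4.61 -0.48  5.59] tq [ 0.117  0.666 -0.051] open 0.039 gf 40.0
```

send_rows(motion=[[[0,0,0,0,0,-0.103,-0.5],[0,0,0,0,0,-0.103,-0.5],[0,0,0,0,0,-0.103,-0.5],[0,0,0,0,0,-0.103,-0.5],[0,0,0,0,0,-0.103,-0.5]]])

```text
clock: 21.28
tool_pos: [0.5727, -0.0893, 0.1423]
ee_rot: [0.571, 0.821, 0.0, 0.001]
contact_force: [-2.7, 1.9, 4.7]
opening: 0.039
gripper_force: 40.0
```

send_rows(motion=[[[0,0,0,0,0,-0.103,-0.5],[0,0,0,0,0,-0.103,-0.5],[0,0,0,0,0,-0.103,-0.5],[0,0,0,0,0,-0.103,-0.5],[0,0,0,0,0,-0.103,-0.5]]])

```text
clock: 21.7
tool_pos: [0.5728, -0.0892, 0.1423]
ee_rot: [0.343, 0.939, 0.0, 0.001]
contact_force: [-2.2, 2.5, 4.4]
opening: 0.0391
gripper_force: 40.0
```

send_rows(motion=[[[0,0,0,0,0,-0.103,-0.5],[0,0,0,0,0,-0.103,-0.5],[0,0,0,0,0,-0.103,-0.5],[0,0,0,0,0,-0.103,-0.5],[0,0,0,0,0,-0.103,-0.5]]])

```text
clock: 22.12
tool_pos: [0.5729, -0.089, 0.1423]
ee_rot: [0.093, 0.996, 0.0, 0.001]
contact_force: [-1.8, 2.9, 3.9]
opening: 0.0394
gripper_force: 40.0
```

```bash
python3 - <<'E'
from h import *
st()
E
```

```text
t 22.12 clampxy [0.0558 0.0004] z 0.1423 q6 -1.603 psi 2.956 Fc [-2.21  2.62  3.89] tq [ 0.844  0.084 -0.205] open 0.0394 gf 40.0
```

send_rows(motion=[[[0,0,0,0,0,0,0.3],[0,0,0,0,0,0,0.3],[0,0,0,0,0,0,0.3],[0,0,-20,0,0,0,0.3],[0,0,-30,0,0,0,0.3]]])

```text
clock: 22.53
tool_pos: [0.5712, -0.0892, 0.189]
ee_rot: [0.097, 0.995, 0.0, -0.003]
contact_force: [0.4, -0.3, -0.6]
opening: 0.061
gripper_force: 0.0
```

send_rows(motion=[[[0,0,-36,0,0,0.11,-1],[0,0,0,0,0,0.11,-1],[0,0,0,0,0,0.11,-1],[0,0,0,0,0,0.11,-1],[0,0,0,0,0,0.11,-1]]])

```text
clock: 22.95
tool_pos: [0.5724, -0.0894, 0.2271]
ee_rot: [0.366, 0.931, -0.0, 0.0]
contact_force: [0.5, -0.9, -0.4]
opening: 0.031
gripper_force: 0.0
```

send_rows(motion=[[[0,0,0,0,0,0.12,-1],[0,0,0,0,0,0.12,-1],[0,0,0,0,0,0.12,-1],[0,0,0,0,0,0.12,-1],[0,0,0,0,0,0.12,-1]]])

```text
clock: 23.37
tool_pos: [0.5724, -0.0894, 0.2269]
ee_rot: [0.625, 0.781, -0.0, 0.0]
contact_force: [-0.5, -0.2, -0.7]
opening: 0.0009
gripper_force: 0.0
```

send_rows(motion=[[[0,0,0,0,0,0.11,-1],[0,0,0,0,0,0.11,-1],[0,0,0,0,0,0.11,-1],[0,0,0,0,0,0.064,-1],[0,0,0,0,0,0,-1]]])

```text
clock: 23.78
tool_pos: [0.5724, -0.0894, 0.227]
ee_rot: [0.764, 0.645, -0.0, 0.0]
contact_force: [1.0, -0.3, 0.8]
opening: 0.0001
gripper_force: 0.0
```

```bash
python3 - <<'E'
from h import *
st(); print(toolmove(cl([-.06,.07,.227]),psi=1.412))
E
```

```text
t 23.78 clampxy [ 0.0554 -0.0001] z 0.227 q6 -0.049 psi 1.401 Fc [ 1.02 -0.19  0.78] tq [-0.066 -0.073  0.005] open 0.0001 gf 0.0
[array([  68.8, -116.1,   -0. ]), array([ 0.   ,  0.   , -0.011])]
```

send_rows(motion=[[[13.8,-23.2,0,0,0,0,-1],[13.8,-23.2,0,0,0,0,-1],[13.8,-23.2,0,0,0,0,-1],[13.8,-23.2,0,0,0,0,-1],[13.8,-23.2,0,0,0,0,-1]]])

```text
clock: 24.2
tool_pos: [0.4681, -0.0017, 0.2269]
ee_rot: [0.762, 0.647, 0.0, 0.0]
contact_force: [-0.1, 0.4, -0.1]
opening: 0.0004
gripper_force: 0.0
```

send_rows(motion=[[[0,0,20,0,0,0,-1],[0,0,26,0,0,0,-1],[0,0,20,0,0,0,-1],[0,0,0,0,0,0,-1],[-2,0,0,0,0,0,-1]]])

```text
clock: 24.62
tool_pos: [0.4687, -0.0042, 0.161]
ee_rot: [0.762, 0.647, -0.0, -0.0]
contact_force: [-0.6, 0.2, 0.5]
opening: 0.0005
gripper_force: 0.0
```

send_rows(motion=[[[-2,0,0,0,0,0,-1],[-2,0,0,0,0,0,-1],[-2,0,0,0,0,0,-1],[-2,0,0,0,0,0,-1],[-2,0,0,0,0,0,-1]]])

```text
clock: 25.03
tool_pos: [0.4674, -0.0145, 0.1614]
ee_rot: [0.763, 0.647, 0.0, 0.0]
contact_force: [-0.7, -0.6, 0.4]
opening: 0.0004
gripper_force: 0.0
```

send_rows(motion=[[[-1.5,0,0,0,0,0,-1],[-1.5,0,0,0,0,0,-1],[-1.5,0,0,0,0,0,-1],[-1.5,0,0,0,0,0,-1],[-1.5,0,0,0,0,0,-1]]])

```text
clock: 25.45
tool_pos: [0.4661, -0.0215, 0.1611]
ee_rot: [0.763, 0.647, 0.0, 0.0]
contact_force: [-0.0, 2.9, 2.0]
opening: 0.0003
gripper_force: 1.5
```

send_rows(motion=[[[-1.5,0,0,0,0,0,-1],[-1.5,0,0,0,0,0,-1],[-1.5,0,0,0,0,0,-1],[-1.5,0,0,0,0,0,-1],[-1.5,0,0,0,0,0,-1]]])

```text
clock: 25.87
tool_pos: [0.4648, -0.0291, 0.1609]
ee_rot: [0.763, 0.647, -0.0, -0.0]
contact_force: [1.0, 2.4, 2.0]
opening: 0.0005
gripper_force: 1.2
```

send_rows(motion=[[[-1.5,0,0,0,0,0,-1],[-1.5,0,0,0,0,0,-1],[-1.5,0,0,0,0,0,-1],[-1,0,0,0,0,0,-1],[-1,0,0,0,0,0,-1]]])

```text
clock: 26.28
tool_pos: [0.4637, -0.0355, 0.1609]
ee_rot: [0.763, 0.647, -0.0, -0.0]
contact_force: [0.8, 2.1, 1.7]
opening: 0.0007
gripper_force: 1.0
```

```bash
python3 - <<'E'
from h import *
st()
E
```

```text
t 26.28 clampxy [-0.0605  0.036 ] z 0.1609 q6 0.009 psi 1.407 Fc [0.49 2.22 1.73] tq [ 0.339 -0.093 -0.046] open 0.0007 gf 1.0
```

send_rows(motion=[[[-1,0,0,0,0,0,-1],[-1,0,0,0,0,0,-1],[-1,0,0,0,0,0,-1],[-1,0,0,0,0,0,-1],[-1,0,0,0,0,0,-1]]])

```text
clock: 26.7
tool_pos: [0.4629, -0.0404, 0.1609]
ee_rot: [0.763, 0.647, -0.0, 0.0]
contact_force: [0.3, 1.8, 1.7]
opening: 0.0004
gripper_force: 1.0
```

send_rows(motion=[[[-1,0,0,0,0,0,-1],[-1,0,0,0,0,0,-1],[-1,0,0,0,0,0,-1],[-1,0,0,0,0,0,-1],[-1,0,0,0,0,0,-1]]])

```text
clock: 27.12
tool_pos: [0.4621, -0.0453, 0.1609]
ee_rot: [0.763, 0.647, -0.0, -0.0]
contact_force: [0.4, 1.8, 1.6]
opening: 0.0005
gripper_force: 0.9
```

send_rows(motion=[[[-1,0,0,0,0,0,-1],[-1,0,0,0,0,0,-1],[-1,0,0,0,0,0,-1],[-1,0,0,0,0,0,-1],[-1,0,0,0,0,0,-1]]])

```text
clock: 27.53
tool_pos: [0.4613, -0.0503, 0.1609]
ee_rot: [0.763, 0.647, -0.0, -0.0]
contact_force: [-0.1, 1.5, 1.0]
opening: 0.0007
gripper_force: 0.8
```

send_rows(motion=[[[-1,0,0,0,0,0,-1],[-1,0,0,0,0,0,-1],[-1,0,0,0,0,0,-1],[-1,0,0,0,0,0,-1],[-1,0,0,0,0,0,-1]]])

```text
clock: 27.95
tool_pos: [0.4604, -0.0552, 0.1609]
ee_rot: [0.763, 0.647, 0.0, -0.0]
contact_force: [0.2, 2.3, 1.8]
opening: 0.0003
gripper_force: 1.2
```

```bash
python3 - <<'E'
from h import *
st()
E
```

```text
t 27.95 clampxy [-0.0606  0.016 ] z 0.1609 q6 -0.034 psi 1.407 Fc [-0.15  2.32  1.82] tq [ 0.407 -0.139  0.052] open 0.0003 gf 1.2
```

```bash
python3 - <<'E'
import numpy as np
s=61;th=np.r_[np.arange(0,1.301,.1)]
P=np.c_[-s*np.sin(th)+6*np.cos(th), s*np.cos(th)+6*np.sin(th)]
for a,p,d in zip(th[1:],P[1:],np.diff(P,axis=0)): print(round(a,2),"P",p.round(1),"tool dx",d[0].round(2),"dz",(-d[1]).round(2))
E
```

```text
0.1 P [-0.1 61.3] tool dx -6.12 dz -0.29
0.2 P [-6.2 61. ] tool dx -6.12 dz 0.32
0.3 P [-12.3  60. ] tool dx -6.06 dz 0.93
0.4 P [-18.2  58.5] tool dx -5.93 dz 1.53
0.5 P [-24.   56.4] tool dx -5.75 dz 2.11
0.6 P [-29.5  53.7] tool dx -5.51 dz 2.68
0.7 P [-34.7  50.5] tool dx -5.22 dz 3.21
0.8 P [-39.6  46.8] tool dx -4.87 dz 3.72
0.9 P [-44.1  42.6] tool dx -4.47 dz 4.19
1.0 P [-48.1  38. ] tool dx -4.03 dz 4.61
1.1 P [-51.6  33. ] tool dx -3.55 dz 4.99
1.2 P [-54.7  27.7] tool dx -3.04 dz 5.32
1.3 P [-57.2  22.1] tool dx -2.49 dz 5.6
```

send_rows(motion=[[[-1.2,0,0,0,0,0,-1],[-1.2,0,0,0,0,0,-1],[-1.2,0,0,0,0,0,-1],[-1.2,0,0,0,0,0,-1],[-1.2,0,0,0,0,0,-1]]])

```text
clock: 28.37
tool_pos: [0.4595, -0.061, 0.161]
ee_rot: [0.763, 0.647, 0.0, -0.0]
contact_force: [-1.0, 4.0, 3.4]
opening: 0.0002
gripper_force: 2.1
```

send_rows(motion=[[[-1.2,0,0,0,0,0,-1],[-1.2,0,0,0,0,0,-1],[-1.2,0,0,0,0,0,-1],[-1.2,0,0,0,0,0,-1],[-1.2,0,0,0,0,0,-1]]])

```text
clock: 28.78
tool_pos: [0.4585, -0.067, 0.1609]
ee_rot: [0.763, 0.647, 0.0, -0.0]
contact_force: [0.6, 5.1, 1.5]
opening: 0.0007
gripper_force: 2.7
```

```bash
python3 - <<'E'
from h import *
st()
for i in range(5): vision.grab_frame("wrist"); st()
E
```

```text
t 28.78 clampxy [-0.0606  0.0041] z 0.1609 q6 -0.06 psi 1.407 Fc [-0.21  5.16  1.52] tq [ 0.952 -0.256 -0.026] open 0.0007 gf 2.7
t 28.83 clampxy [-0.0606  0.0039] z 0.1609 q6 -0.061 psi 1.407 Fc [-0.17  4.24  1.82] tq [ 0.809 -0.239 -0.017] open 0.0008 gf 2.3
t 28.88 clampxy [-0.0606  0.004 ] z 0.1608 q6 -0.06 psi 1.407 Fc [0.37 3.75 1.61] tq [ 0.717 -0.21  -0.032] open 0.0007 gf 2.0
t 28.93 clampxy [-0.0606  0.004 ] z 0.1609 q6 -0.06 psi 1.407 Fc [-0.74  4.39  0.84] tq [ 0.651 -0.216 -0.003] open 0.0003 gf 1.9
t 28.98 clampxy [-0.0606  0.004 ] z 0.1609 q6 -0.06 psi 1.407 Fc [-0.   3.9  1.8] tq [ 0.625 -0.247 -0.017] open 0.0002 gf 1.8
t 29.03 clampxy [-0.0606  0.004 ] z 0.1609 q6 -0.06 psi 1.407 Fc [-0.36  3.38  1.24] tq [ 0.569 -0.227  0.045] open 0.0007 gf 1.7
```

send_rows(motion=[[[-2.4,0,0.4,0,0,0,-1],[-2.4,0,0.4,0,0,0,-1],[-2.4,0,0.5,0,0,0,-1],[-2.4,0,0.6,0,0,0,-1],[-2.4,0,0.6,0,0,0,-1]]])

```text
clock: 29.45
tool_pos: [0.4566, -0.0787, 0.1586]
ee_rot: [0.763, 0.647, 0.0, -0.0]
contact_force: [1.0, 7.5, 3.1]
opening: 0.0
gripper_force: 3.6
```

send_rows(motion=[[[-2.3,0,0.8,0,0,0,-1],[-2.3,0,0.9,0,0,0,-1],[-2.3,0,1,0,0,0,-1],[-2.2,0,1,0,0,0,-1],[-2.2,0,1.1,0,0,0,-1]]])

```text
clock: 29.87
tool_pos: [0.4548, -0.0899, 0.1539]
ee_rot: [0.763, 0.647, 0.0, 0.0]
contact_force: [0.4, 5.6, 4.6]
opening: 0.0006
gripper_force: 3.8
```

```bash
python3 - <<'E'
from h import *
st()
E
```

```text
t 29.87 clampxy [-0.0606 -0.0191] z 0.1539 q6 -0.111 psi 1.407 Fc [-0.47  5.61  4.58] tq [ 1.114 -0.109 -0.056] open 0.0006 gf 3.8
```

send_rows(motion=[[[-2.1,0,1.2,0,0,0,-1],[-2.1,0,1.3,0,0,0,-1],[-2,0,1.4,0,0,0,-1],[-2,0,1.5,0,0,0,-1],[-1.9,0,1.6,0,0,0,-1]]])

```text
clock: 30.28
tool_pos: [0.4531, -0.1001, 0.1469]
ee_rot: [0.763, 0.647, 0.0, 0.0]
contact_force: [-0.6, 3.7, 5.6]
opening: 0.0004
gripper_force: 3.2
```

send_rows(motion=[[[-1.8,0,1.6,0,0,0,-1],[-1.8,0,1.7,0,0,0,-1],[-1.7,0,1.8,0,0,0,-1],[-1.6,0,1.8,0,0,0,-1],[-1.6,0,1.9,0,0,0,-1]]])

```text
clock: 30.7
tool_pos: [0.4517, -0.1086, 0.1378]
ee_rot: [0.763, 0.647, -0.0, 0.0]
contact_force: [1.0, 1.1, 3.9]
opening: 0.0006
gripper_force: 2.0
```

```bash
python3 - <<'E'
from h import *
st()
E
```

```text
t 30.7 clampxy [-0.0608 -0.0381] z 0.1378 q6 -0.15 psi 1.407 Fc [0.84 1.26 3.93] tq [ 0.171 -0.014 -0.004] open 0.0006 gf 2.0
```

send_rows(motion=[[[-1.4,0,2,0,0,0,-1],[-1.4,0,2,0,0,0,-1],[-1.3,0,2.1,0,0,0,-1],[-1.3,0,2.1,0,0,0,-1],[-1.2,0,2.1,0,0,0,-1]]])

```text
clock: 31.12
tool_pos: [0.4505, -0.115, 0.1272]
ee_rot: [0.763, 0.647, -0.0, -0.0]
contact_force: [1.0, -0.9, 1.6]
opening: 0.0004
gripper_force: 0.4
```

send_rows(motion=[[[-0.5,0,0.8,0,0,0,-1],[-0.5,0,0.8,0,0,0,-1],[-0.4,0,0.8,0,0,0,-1],[-0.4,0,0.8,0,0,0,-1],[-0.4,0,0.8,0,0,0,-1]]])

```text
clock: 31.53
tool_pos: [0.4502, -0.117, 0.1234]
ee_rot: [0.763, 0.647, -0.0, -0.0]
contact_force: [0.5, 0.2, 0.4]
opening: 0.0004
gripper_force: 0.0
```

```bash
python3 - <<'E'
from h import *
st()
E
```

```text
t 31.53 clampxy [-0.0609 -0.0466] z 0.1234 q6 -0.169 psi 1.407 Fc [0.51 0.26 0.44] tq [-0.025 -0.055 -0.001] open 0.0004 gf 0.0
```

send_rows(motion=[[[-0.2,0,0.6,0,0,0,-1],[-0.2,0,0.6,0,0,0,-1],[-0.2,0,0.6,0,0,0,-1],[0,0,0.6,0,0,0,-1],[0,0,0,0,0,0,-1]]])

```text
clock: 31.95
tool_pos: [0.4503, -0.1175, 0.1218]
ee_rot: [0.763, 0.647, 0.0, 0.0]
contact_force: [-2.2, 3.1, 8.9]
opening: 0.0002
gripper_force: 4.6
```

```bash
python3 - <<'E'
from h import *
st()
E
```

```text
t 31.95 clampxy [-0.0607 -0.0471] z 0.1218 q6 -0.17 psi 1.407 Fc [-2.7   2.75  8.87] tq [ 0.396  0.548 -0.097] open 0.0002 gf 4.6
```

The lever is on its stop: force jumped to 9 N at the height predicted for 1.8 rad. Retreating.

send_rows(motion=[[[0,0,-5,0,0,0,-1],[0,0,-20,0,0,0,-1],[0,0,-30,0,0,0,-1],[0,0,-35,0,0,0,-1],[0,0,-35,0,0,0,-1]]])

```text
clock: 32.37
tool_pos: [0.4497, -0.1174, 0.2477]
ee_rot: [0.763, 0.647, -0.0, -0.0]
contact_force: [-0.1, -0.2, -1.0]
opening: 0.0005
gripper_force: 0.0
```

send_rows(motion=[[[0,-15,-10,0,0,0,-1],[0,-20,0,0,0,0,-1],[0,-20,0,0,0,0,-1],[0,-20,0,0,0,0,-1],[0,0,0,0,0,0,-1]]])

```text
clock: 32.78
tool_pos: [0.3741, -0.1049, 0.2566]
ee_rot: [0.763, 0.647, 0.0, 0.0]
contact_force: [-0.1, 0.4, 0.1]
opening: 0.0004
gripper_force: 0.0
```

```bash
python3 - <<'E'
from h import *
st()
f=vision.grab_frame("side");o=sensors.get_obs();g=vision.grab_frame("wrist");T=wristT(o,g)
for t in (1.65,1.8): print(w2pix(g,cl([-.06,-.09*np.sin(t-.5),.1+.09*np.cos(t-.5)]),T))
a=cv2.resize(f["image"][150:290,230:370,::-1],(400,400),interpolation=2); b=g["image"][:,80:480,::-1][:400]
cv2.imwrite("pics/end.png",np.hstack([a,b]))
E
```

```text
t 32.78 clampxy [-0.1379 -0.0467] z 0.2566 q6 -0.203 psi 1.407 Fc [-0.19  0.39  0.14] tq [ 0.036 -0.009  0.04 ] open 0.0004 gf 0.0
[364.18241255 236.64803961]
[360.97533115 236.83622599]
```

View pics/end.png

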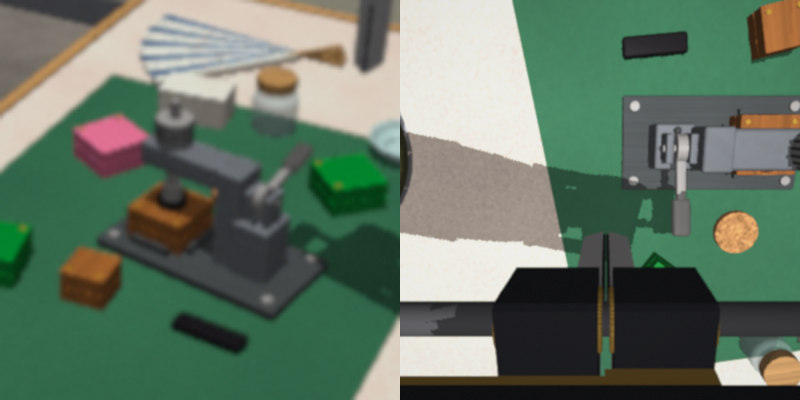

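The picture shows the lever fully over, with its tip at (682,235) where 1.8 rad was predicted. The nut is down, the mould is seated and the bystanders look unmoved. Handing in.

```bash
python3 -c "
from cell import arm; print(arm.job_done())"
```

```text
the job is handed in; nothing more can be done
None
```

The mould is clamped and the job is handed in: I set the nut with the lever open so the bite comes at about lever 0.5 (judged from push force), flipped the lever fully onto its stop, and withdrew the arm at about 33 s. No verdict came back.

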